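Show a colleague the failed fan and its spare

TASK

Call your colleague by pressing the red call button all the way down and letting it come up again, then point from above at the failed fan, the one with the orange rotor in the aluminium tray: hold the fingertips about two centimetres above its middle, without touching it, for two seconds. Then point in the same way at the loose spare fan with the orange rotor on the bench and stay there: the program finishes while the fingertips are still held just above the middle of that spare. Point at none of the other fans (pass well above them), touch no fan and not the tray, and lift or shift nothing on the bench.

Things in the scene. Friction and masses are not known exactly. Their poses are not given: they have to be found in the camera images.
- call (a joint): travel in m of the red call button: 0 up, 0.006 fully pressed; a spring pushes it back up, about 5 N when fully down
- call_top (a point): centre of the top face of the red push button's cap, which is round, 40 mm across, on a grey housing that stands on the bench; at rest it is 22 mm above the bench, the housing 56 mm across and 12 mm high; pressed straight down, and the point moves down with it
- tray_orange_top (a point): centre of the upper face of the fan with the orange rotor in the tray: black frame 60 x 60 x 25 mm lying flat, rotor up, the face 33 mm above the bench; fixed. The aluminium tray (82 x 226 mm, walls 22 mm high) holds three such fans in a row, 68 mm apart along the tray's length. The order of colours varies. z axis up
- tray_green_top (a point): centre of the upper face of the fan with the green rotor in the tray: black frame 60 x 60 x 25 mm lying flat, rotor up, the face 33 mm above the bench; fixed. The aluminium tray (82 x 226 mm, walls 22 mm high) holds three such fans in a row, 68 mm apart along the tray's length. The order of colours varies. z axis up
- tray_white_top (a point): centre of the upper face of the fan with the white rotor in the tray: black frame 60 x 60 x 25 mm lying flat, rotor up, the face 33 mm above the bench; fixed. The aluminium tray (82 x 226 mm, walls 22 mm high) holds three such fans in a row, 68 mm apart along the tray's length. The order of colours varies. z axis up
- spare_orange_top (a point): centre of the upper face of the loose spare fan with the orange rotor: black frame 60 x 60 x 25 mm, lying flat on the bench, rotor up, the face 25 mm above the bench; z axis up
- spare_green_top (a point): centre of the upper face of the loose spare fan with the green rotor: black frame 60 x 60 x 25 mm, lying flat on the bench, rotor up, the face 25 mm above the bench; z axis up
- spare_white_top (a point): centre of the upper face of the loose spare fan with the white rotor: black frame 60 x 60 x 25 mm, lying flat on the bench, rotor up, the face 25 mm above the bench; z axis up
- fan_tray: the aluminium fan tray, fixed, 82 mm (its x) x 226 mm (its y, along the row of fans), 22 mm high walls; origin at the centre of its underside, on the bench
- tray_orange: the fan fixed in the tray with the orange rotor, 60 x 60 x 25 mm; origin at the centre of its underside
- tray_green: the fan fixed in the tray with the green rotor, 60 x 60 x 25 mm; origin at the centre of its underside
- tray_white: the fan fixed in the tray with the white rotor, 60 x 60 x 25 mm; origin at the centre of its underside
- spare_orange: the loose spare fan with the orange rotor, 60 x 60 x 25 mm; origin at the centre of its underside
- spare_green: the loose spare fan with the green rotor, 60 x 60 x 25 mm; origin at the centre of its underside
- spare_white: the loose spare fan with the white rotor, 60 x 60 x 25 mm; origin at the centre of its underside
- screwdriver: bystander: screwdriver with a yellow handle, lying flat (mm), loose; origin on the bench under its middle
- screw_jar: bystander: amber screw jar with a white lid, 48 dia x 55 tall (mm), loose; origin at the centre of its underside
- mug: bystander: blue mug, 80 dia x 90 tall (mm), loose; origin at the centre of its underside
- drive: bystander: steel-grey hard drive, 102 x 147 x 26, lying flat (mm), loose; origin at the centre of its underside
- cleaner: bystander: white cleaner bottle with a blue cap, 52 dia x 100 tall (mm), loose; origin at the centre of its underside
Not all that is in view belongs to the job. Leave any purple or turquoise look-alike of the spare_white alone.

How it is judged:
On the way, in this order (a step that is already met when the one before it is completed fails the run):
1. the red call button is pressed down (at least 4.5 of its 6 mm) (value of joint call above 0.0045 m), for 0.05 s.
2. button up again, the grasp point stays over the orange-rotor fan in the tray for 1.5 s (within 22 mm of its middle sideways, 20 to 75 mm above its face; the tips are about 19 mm lower) (horizontal distance between the grasp point and tray_orange_top below 0.022 m and z of the grasp point in the frame of tray_orange_top between 0.02 and 0.075 m and value of joint call below 0.002 m), for 1.5 s.
3. then the same above the loose spare fan with the orange rotor, for 1.5 s (horizontal distance between the grasp point and spare_orange_top below 0.022 m and z of the grasp point in the frame of spare_orange_top between 0.02 and 0.075 m and value of joint call below 0.002 m), for 1.5 s.
At the end, for the whole second after the job is handed in: The grasp point still hangs above the orange-rotor spare (within 22 mm of its middle sideways, 20 to 75 mm above its face, so the fingertips are just clear of it), the button is up, every spare lies at rest within 8 mm and every other loose thing within 15 mm of where it began (all of step 3 and distance of each of spare_orange, spare_green, spare_white from where it was at the start of the episode below 0.008 m and linear speed of each of spare_orange, spare_green, spare_white below 0.02 m/s and distance of each of screwdriver, screw_jar, mug, drive, cleaner from where it was at the start of the episode below 0.015 m); the robot touches nothing.
It fails at once if a fan or the tray is touched (over 0.5 N) (contact force between any of the fingers, the arm and tray_orange above 0.5 N or contact force between any of the fingers, the arm and tray_green above 0.5 N or contact force between any of the fingers, the arm and tray_white above 0.5 N or contact force between any of the fingers, the arm and spare_orange above 0.5 N or contact force between any of the fingers, the arm and spare_green above 0.5 N or contact force between any of the fingers, the arm and spare_white above 0.5 N or contact force between any of the fingers, the arm and fan_tray above 0.5 N).
It fails at once if a spare fan is lifted or shifted by more than 8 mm (distance of any of spare_orange, spare_green, spare_white from where it was at the start of the episode above 0.008 m).
It fails at once if another loose thing is lifted or shifted by more than 15 mm (distance of any of screwdriver, screw_jar, mug, drive, cleaner from where it was at the start of the episode above 0.015 m).
It fails at once if a fan of another colour is pointed at: the grasp point comes within 12 mm of its middle sideways and less than 50 mm above its face ((horizontal distance between the grasp point and tray_green_top below 0.012 m and z of the grasp point in the frame of tray_green_top between 0 and 0.05 m) or (horizontal distance between the grasp point and tray_white_top below 0.012 m and z of the grasp point in the frame of tray_white_top between 0 and 0.05 m) or (horizontal distance between the grasp point and spare_green_top below 0.012 m and z of the grasp point in the frame of spare_green_top between 0 and 0.05 m) or (horizontal distance between the grasp point and spare_white_top below 0.012 m and z of the grasp point in the frame of spare_white_top between 0 and 0.05 m)).
It also fails if it takes over 51 s, if anything falls off the work surface, if the arm or the gripper's body presses on something with over 40 N, if the wrist force passes 120 N, or if a joint passes its speed limit or range.

ROBOT

A 6-joint arm with a two-finger parallel gripper is mounted at the origin on the work surface. World frame = base frame: x ahead of the robot, y to its left, z up, the work surface at z = 0. Lengths are in m, angles in rad, forces in N, time in s.
With the tool pointing down it reaches from about 0.35 to 0.775 m from the base axis. Payload 5.5 kg.
Tool frame: the origin (TCP) lies on the mounting face of the last link; the fingertips stand 173 mm ahead of it and the grasp point (between the pads) lies 155 mm ahead of it; z points along the fingers, y is the direction in which the jaws open and shut (so a half turn about z gives the same grasp; the last joint's range is limited). The gripper opens to 85 mm and grips with 20 to 120 N. Pads are 22 mm wide; open, the fingers measure 114 mm over their backs; the gripper's body (76 mm by 85 mm) begins 54 mm behind the grasp point. The pads swing forward as they close: fully open they stand 13 mm farther back than shut.
Start: joints at [0.991, 0.313, 0.046, 1.304, 0, 1.431], TCP at [0.245, 0.52, 0.405] pointing down, gripper open.
Joint ranges: [-2.76, 2.76], [-0.86, 1.69], [-1.03, 1.26], [-2.2, 2.34], [-1.47, 1.5], [-3.14, 3.14]. Speed limits (rad/s): [2.57, 2.57, 3.14, 3.14, 3.14, 3.14].

INTERFACE

Orientations are given as a unit quaternion [w, x, y, z].
In Python, from workcell import * gives the robot as it stands. The module is installed in compiled form; this text tells all that it offers.
- The arm moves only by the shell command python3 -m crank 'ROWS' [FORCE]. ROWS is JSON, a list of rows, each a list of 7 numbers: the shift along the tool's x, y, z in mm, then the turn, a rotation vector about the tool's x, y, z in degrees, then the opening, from 0 (shut) to 1 (fully open). A call has exactly 8 rows; each row shifts and turns the commanded pose from where the row before left it, along the tool's axes as they then stand; what a row does not reach is not made up. A row lasts 1/8 s, in which the tool goes at most 62.5 mm and 10.7 degrees, less where a joint would pass 70% of its speed; a pose out of reach is approached as far as the arm can. A call with a gripper value outside its range is refused whole. The fingers move at their own pace and stop on an object; FORCE is the grip in N (left out, the last holds). Time passes only in rows, so rows that do not move let the fingers close, or fill a call up. It gives the time, the measured TCP pose, the force and the opening at its end, in the units of the state.
- get_state(): the state, without advancing time (a new reading comes with each control period).
- read_camera(name): name is "scene" or "top"; returns the picture (400x640x3 uint8, blue, green, red); there is no depth.
- calibration(name): a dict with "fx", "fy", "cx", "cy" (pixels), "k1" (the pictures are not rectified: a ray, as slopes to the right and down, at radius r is drawn at 1 + k1 r^2 times it, then the intrinsics apply), "extrinsics" (4x4, takes a point from world to camera coordinates). Camera axes: x right, y down, z forward; pixel columns grow to the right and rows downward; lengths in m; the calibration is good to about 2 mm. A picture is of the moment at which its call begins. calibration takes no time and is no camera call.
- hand_in(): hands the job in, once; it reports no verdict.
The state is a dict: "clock": time; "joint_pos": joint angles; "qvel": joint speeds; "tau": joint torques, N m; "tcp_pos": TCP position; "orientation": TCP orientation; "wrist_force": force on the tool from outside, world axes, zero at the start; "ft_torque": the same for the moment, N m; "finger_gap": finger opening in m.
Only numpy, scipy, OpenCV 4.12 (cv2) and the standard library are available. Lean on these libraries where they do the work, as an engineer would, in place of code of your own. Each camera call takes 0.05 s, during which the arm holds its last target.

## Working session

There is one attempt and no reset: what is moved stays moved. The work goes in short steps, Python scripts to look and compute and a shell command to move; the robot and the scene stay as the last step left them, time stands still between calls to the robot, and variables do not carry over. Pictures are saved under pics/ and viewed, and the job is handed in when it is done.

```bash
mkdir -p pics; python3 - <<'E'
from workcell import *
import cv2
for n in("top","scene"):
    cv2.imwrite(f"pics/{n}0.png",read_camera(n)); print(n,calibration(n))
s=get_state(); print(s)
E
```

```text
top {'fx': 447.3166240532675, 'fy': 447.3166240532675, 'cx': 317.0690340502842, 'cy': 198.0156310924554, 'k1': -0.023086237702522616, 'extrinsics': array([[ 0.01019823, -0.99933714,  0.03494685, -0.02592959],
       [-0.98567845, -0.01592967, -0.16788165,  0.59709678],
       [ 0.16832706, -0.03273427, -0.98518753,  1.06489433],
       [ 0.        ,  0.        ,  0.        ,  1.        ]])}
scene {'fx': 412.9032913746786, 'fy': 412.9032913746786, 'cx': 322.1666957373709, 'cy': 202.60117125315944, 'k1': -0.022336974954078305, 'extrinsics': array([[ 0.85711974,  0.51501292,  0.01036567, -0.50760093],
       [ 0.315497  , -0.50895212, -0.80089286, -0.13777591],
       [-0.40719454,  0.68973142, -0.59871794,  1.45258665],
       [ 0.        ,  0.        ,  0.        ,  1.        ]])}
{'clock': 0.1, 'joint_pos': array([9.91396560e-01, 3.13916079e-01, 4.51222377e-02, 1.30357865e+00,
       4.00714765e-05, 1.43118160e+00]), 'qvel': array([-0.00055517, -0.0014204 ,  0.00363478, -0.00151818, -0.00011856,
        0.00050363]), 'tau': array([ 3.02460234e-03, -4.81726241e+01,  2.99243939e+01,  1.27433095e-02,
       -1.05255435e-04, -3.36529183e-05]), 'tcp_pos': array([0.24472673, 0.52014428, 0.40391518]), 'orientation': array([-2.96012997e-04,  2.18124678e-01,  9.75920593e-01, -7.30652994e-04]), 'wrist_force': array([-0.73869592, -0.00082473, -0.28859185]), 'ft_torque': array([0.02172967, 0.01588884, 0.02779233]), 'finger_gap': 0.08536630370480708}
```

View pics/top0.png

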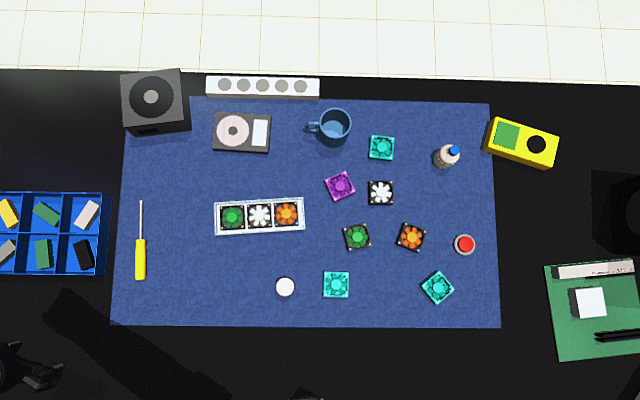

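View pics/scene0.png

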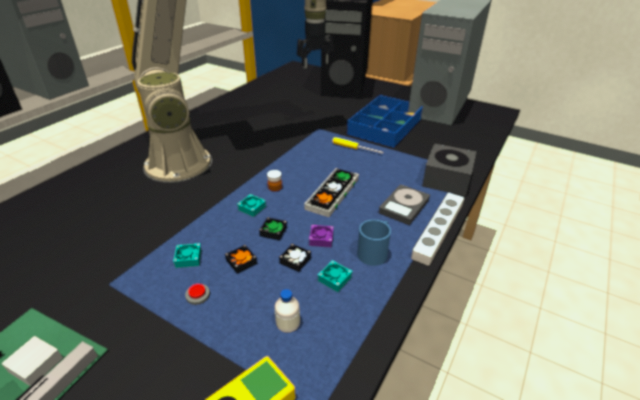

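The top view shows two orange-rotor fans. The one at about (286,214) sits in the aluminium tray and is the failed fan. The one at about (411,237) lies loose in a black frame and is the spare. The red button is at about (465,244). The turquoise, purple, green and white fans are not the ones meant. I'll confirm this in an enlarged crop.

```bash
python3 - <<'E'
import cv2
a=cv2.imread("pics/top0.png")
cv2.imwrite("pics/crop0.png",cv2.resize(a[180:280,200:300],None,fx=5,fy=5,interpolation=cv2.INTER_CUBIC))
cv2.imwrite("pics/crop1.png",cv2.resize(a[200:280,380:500],None,fx=6,fy=6,interpolation=cv2.INTER_CUBIC))
cv2.imwrite("pics/crop0.png",cv2.resize(a[180:250,200:320],None,fx=6,fy=6,interpolation=cv2.INTER_CUBIC))
E
```

```text
(no output)
```

View pics/crop0.png

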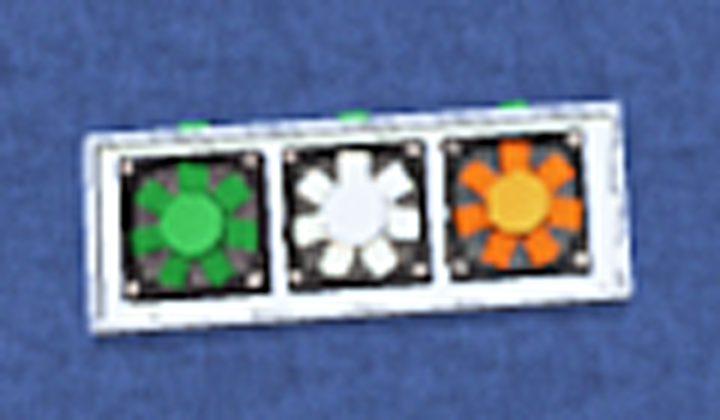

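View pics/crop1.png

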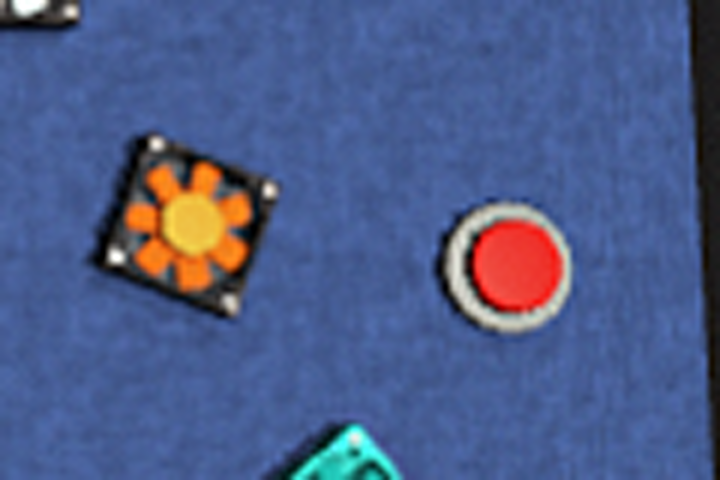

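The crops confirm both fans. The tray orange is at the right end of the row at (285.9,213.4), the spare orange is at (411.9,236.8), and the button cap centre is at (465.8,243.8). I'll compute positions next.

```bash
cat > h.py <<'E'
from workcell import *
import numpy as np, cv2
from scipy.spatial.transform import Rotation as R
def ray(cam,uv):
    c=calibration(cam);x=np.array([(uv[0]-c['cx'])/c['fx'],(uv[1]-c['cy'])/c['fy']]);y=x.copy()
    for _ in range(20): y=x/(1+c['k1']*(y@y))
    E=c['extrinsics'];return -E[:3,:3].T@E[:3,3],E[:3,:3].T@np.r_[y,1]
def at(cam,uv,z):
    o,d=ray(cam,uv);return o+d*(z-o[2])/d[2]
def toward(p): # p: desired TCP world -> tool mm
    s=get_state();q=s['orientation'];r=R.from_quat(np.r_[q[1:],q[0]])
    return (r.inv().apply(np.array(p)-s['tcp_pos'])*1000).round(1), r
E
python3 - <<'E'
from h import *
P=dict(button=((465.8,243.8),.022),trayO=((285.9,213.4),.033),spareO=((411.9,236.8),.025),trayW=((258.8,214.8),.033),green=((357,236.5),.025),white=((380.5,192.5),.025),jar=((285,287),.055),cleaner=((453,149),.1),mug=((336,126),.09))
for k,(u,z) in P.items(): print(k,at("top",u,z).round(4))
r=toward((0,0,0))[1];print(r.as_matrix().round(3))
t=[at("top",P[k][0],P[k][1]) for k in('trayO','trayW')];print(np.linalg.norm(t[0]-t[1]))
for k,uv in dict(button=(197,291.5),spareO=(241,257),trayO=(324,198)).items(): print('scene',k,at("scene",uv,P[k][1]).round(4))
for k in('button','trayO','spareO'):
    p=at("top",*P[k]);print(k,toward(p+[0,0,.3])[0])
E
```

```text
button [ 0.4899 -0.4001  0.022 ]
trayO [0.5599 0.0594 0.033 ]
spareO [ 0.5059 -0.2608  0.025 ]
trayW [0.5554 0.1272 0.033 ]
green [ 0.5049 -0.1208  0.025 ]
white [ 0.6189 -0.1821  0.025 ]
jar [0.3788 0.0569 0.055 ]
cleaner [ 0.7168 -0.35    0.1   ]
mug [ 0.7726 -0.0619  0.09  ]
[[-0.905  0.426 -0.001]
 [ 0.426  0.905 -0.001]
 [ 0.    -0.002 -1.   ]]
0.06795175389716931
scene button [ 0.4953 -0.405   0.022 ]
scene spareO [ 0.5106 -0.2649  0.025 ]
scene trayO [0.5652 0.0549 0.033 ]
button [-613.7 -728.2   82.9]
trayO [-481.4 -282.6   71.2]
spareO [-568.8 -595.3   79.7]
```

The scene camera agrees to about 5 mm. The button is at (0.490,-0.400), the tray orange at (0.560,0.059) and the spare at (0.506,-0.261). I'll travel high, bowing outward, while shutting the gripper.

```bash
python3 -m crank '[[-20,-15,0,0,0,0,0],[-40,-29,0,0,0,0,0],[-47,-34,0,0,0,0,0],[-47,-34,0,0,0,0,0],[-47,-34,0,0,0,0,0],[-47,-34,0,0,0,0,0],[-47,-34,0,0,0,0,0],[-47,-34,0,0,0,0,0]]'; python3 - <<'E'
from h import *
print(toward((.491,-.401,.25))[0],get_state()['joint_pos'].round(2))
E
```

```text
clock: 1.1
tcp_pos: [0.4492, 0.1485, 0.4045]
orientation: [-0.0, 0.218, 0.976, 0.0]
wrist_force: [0.1, -0.2, 0.3]
finger_gap: 0.0
[-271.8 -479.4  154.4] [ 0.15  0.12 -0.2   1.25  0.    0.59]
```

```bash
python3 -m crank '[[-27,-48,0,0,0,0,0],[-27,-48,0,0,0,0,0],[-27,-48,0,0,0,0,0],[-27,-48,0,0,0,0,0],[-27,-48,0,0,0,0,0],[-27,-48,0,0,0,0,0],[-27,-48,0,0,0,0,0],[-27,-48,0,0,0,0,0]]'; python3 -m crank '[[-26,-45,0,0,0,0,0],[-20,-34,0,0,0,0,0],[-10,-16,0,0,0,0,0],[0,0,20,0,0,0,0],[0,0,40,0,0,0,0],[0,0,40,0,0,0,0],[0,0,35,0,0,0,0],[0,0,20,0,0,0,0]]'; python3 - <<'E'
from h import *
print(toward((.491,-.401,.198))[0],get_state()['joint_pos'].round(2))
cv2.imwrite("pics/t1.png",cv2.resize(read_camera("top")[180:300,380:540],None,fx=4,fy=4))
cv2.imwrite("pics/s1.png",cv2.resize(read_camera("scene")[200:350,120:320],None,fx=4,fy=4))
E
```

```text
clock: 2.1
tcp_pos: [0.4804, -0.2909, 0.4043]
orientation: [-0.0, 0.218, 0.976, 0.0]
wrist_force: [0.6, -0.3, -0.1]
finger_gap: 0.0001
clock: 3.1
tcp_pos: [0.4901, -0.3982, 0.2468]
orientation: [-0.002, 0.218, 0.976, 0.001]
wrist_force: [-0.0, -0.6, -0.0]
finger_gap: -0.0001
[-2.2 -2.3 48.8] [-0.81  0.51 -0.06  1.01  0.   -0.37]
```

View pics/t1.png

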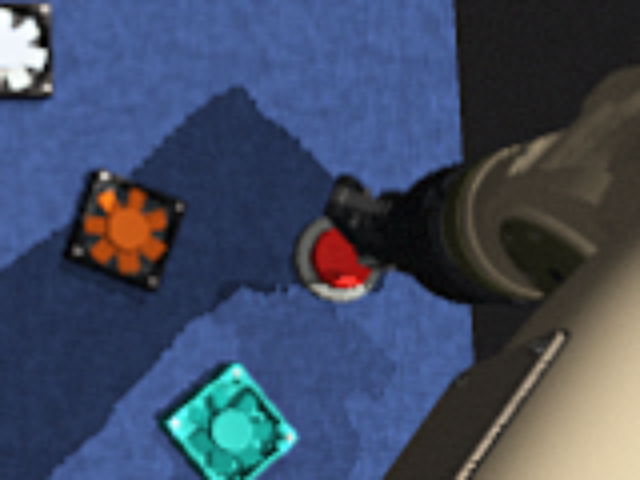

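View pics/s1.png

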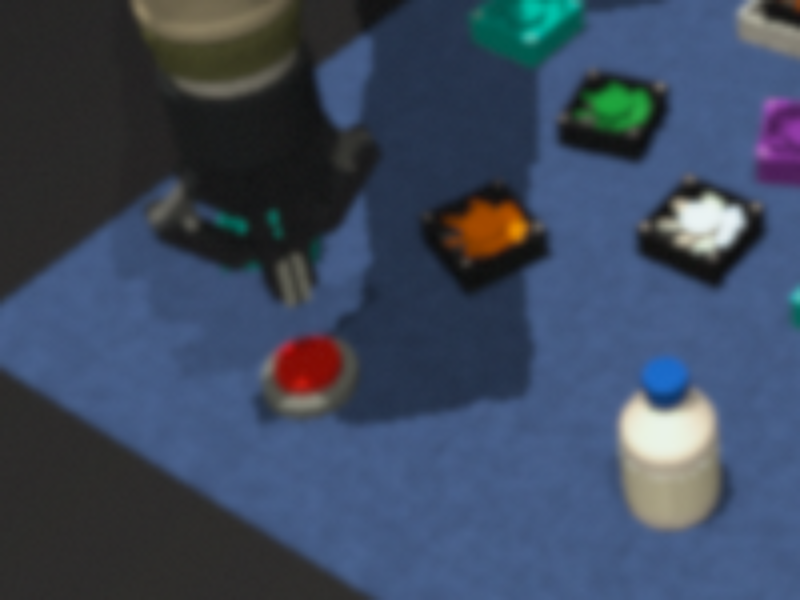

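The shut fingertips hang just above the button: in the scene camera the tips are at about (193,275) and the cap at (197,291). The fans look undisturbed. I'll press in small increments and watch the force.

```bash
python3 - <<'E'
from h import *
c=calibration("scene");E=c['extrinsics']
s=get_state();p=E[:3,:3]@(s['tcp_pos']-[0,0,.173])+E[:3,3];print(c['fx']*p[0]/p[2]+c['cx'],c['fy']*p[1]/p[2]+c['cy'])
E
python3 -m crank '[[-2,-2,10,0,0,0,0],[0,0,15,0,0,0,0],[0,0,15,0,0,0,0],[0,0,10,0,0,0,0],[0,0,3,0,0,0,0],[0,0,2,0,0,0,0],[0,0,0,0,0,0,0],[0,0,0,0,0,0,0]]'
```

```text
193.25423073599623 273.532529759138
clock: 4.2
tcp_pos: [0.492, -0.4017, 0.1952]
orientation: [0.0, 0.218, 0.976, -0.0]
wrist_force: [-0.2, 0.9, 1.2]
finger_gap: 0.0002
```

```bash
python3 -m crank '[[0,0,2,0,0,0,0],[0,0,2,0,0,0,0],[0,0,1.5,0,0,0,0],[0,0,1,0,0,0,0],[0,0,0.5,0,0,0,0],[0,0,0,0,0,0,0],[0,0,0,0,0,0,0],[0,0,0,0,0,0,0]]'
```

```text
clock: 5.2
tcp_pos: [0.492, -0.4017, 0.1894]
orientation: [0.001, 0.218, 0.976, -0.0]
wrist_force: [-2.2, 2.4, 13.0]
finger_gap: -0.0003
```

13 N is well above the 5 N spring, so the button is on its stop and fully pressed. I'll rise and travel high to the tray.

```bash
python3 -m crank '[[0,0,-5,0,0,0,0],[0,0,-20,0,0,0,0],[0,0,-40,0,0,0,0],[0,0,-45,0,0,0,0],[0,0,-35,0,0,0,0],[5,18,-10,0,0,0,0],[13,42,0,0,0,0,0],[15,50,0,0,0,0,0]]'; python3 -m crank '[[16,54,0,0,0,0,0],[16,54,0,0,0,0,0],[16,54,0,0,0,0,0],[16,54,0,0,0,0,0],[15,50,0,0,0,0,0],[12,38,0,0,0,0,0],[6,20,0,0,0,0,0],[0,0,0,0,0,0,0]]'; python3 - <<'E'
from h import *
print(toward((.561,.059,.229))[0],toward((.561,.059,.229))[1].as_matrix()[2].round(3))
a=read_camera("top");cv2.imwrite("pics/t2.png",a)
b=read_camera("scene");cv2.imwrite("pics/s2.png",b)
E
```

```text
clock: 6.2
tcp_pos: [0.5085, -0.2864, 0.341]
orientation: [-0.001, 0.219, 0.976, 0.001]
wrist_force: [0.5, -0.4, -0.1]
finger_gap: -0.0001
clock: 7.2
tcp_pos: [0.5581, 0.0487, 0.3411]
orientation: [-0.001, 0.216, 0.976, -0.0]
wrist_force: [0.1, 0.4, -0.9]
finger_gap: -0.0
[  1.4  10.7 112. ] [ 0.003 -0.001 -1.   ]
```

View pics/s2.png

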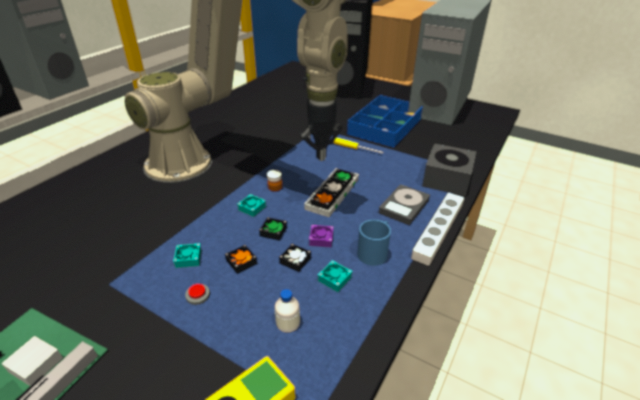

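The arm hangs above the orange end of the tray at (324,198), with the fans in place and the button cap up at (197,291). I'll descend and hold.

```bash
python3 -m crank '[[1,6,0,0,0,0,0],[0,5,10,0,0,0,0],[0,0,25,0,0,0,0],[0,0,30,0,0,0,0],[0,0,25,0,0,0,0],[0,0,15,0,0,0,0],[0,0,6,0,0,0,0],[0,0,0,0,0,0,0]]'; python3 - <<'E'
from h import *
print(toward((.561,.059,.229))[0])
cv2.imwrite("pics/s3.png",cv2.resize(read_camera("scene")[100:240,230:430],None,fx=4,fy=4))
E
```

```text
clock: 8.3
tcp_pos: [0.5629, 0.0568, 0.2317]
orientation: [0.0, 0.218, 0.976, 0.0]
wrist_force: [-0.8, -0.5, 0.7]
finger_gap: -0.0002
[2.7 1.2 2.7]
```

View pics/s3.png

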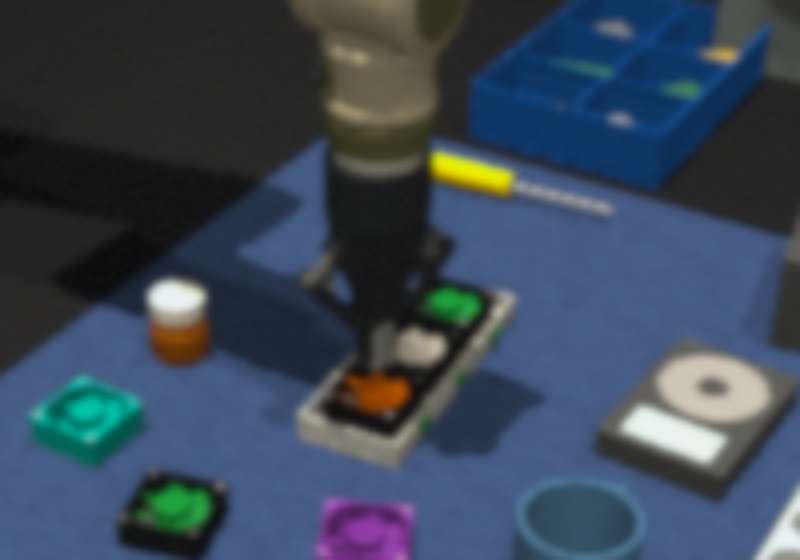

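The fingertips hang about 20 mm over the orange rotor, just clear of it. In the crop the tips are at about (383,368) and the rotor at (378,393). I'll hold for 2 s.

```bash
python3 -m crank '[[0,0,1,0,0,0,0],[0,0,1,0,0,0,0],[0,0,0,0,0,0,0],[0,0,0,0,0,0,0],[0,0,0,0,0,0,0],[0,0,0,0,0,0,0],[0,0,0,0,0,0,0],[0,0,0,0,0,0,0]]'; python3 -m crank '[[0,0,0,0,0,0,0],[0,0,0,0,0,0,0],[0,0,0,0,0,0,0],[0,0,0,0,0,0,0],[0,0,0,0,0,0,0],[0,0,0,0,0,0,0],[0,0,0,0,0,0,0],[0,0,0,0,0,0,0]]'; python3 - <<'E'
from h import *
print(toward((.507,-.262,.221))[0])
E
```

```text
clock: 9.35
tcp_pos: [0.5628, 0.0568, 0.2297]
orientation: [-0.0, 0.218, 0.976, 0.0]
wrist_force: [-0.5, -0.7, -0.3]
finger_gap: -0.0
clock: 10.35
tcp_pos: [0.5628, 0.0568, 0.2297]
orientation: [-0.0, 0.218, 0.976, 0.0]
wrist_force: [-0.3, 0.3, 0.1]
finger_gap: 0.0001
[ -85.3 -312.2    8.6]
```

```bash
python3 -m crank '[[0,0,-10,0,0,0,0],[0,0,-30,0,0,0,0],[0,0,-35,0,0,0,0],[0,0,-25,0,0,0,0],[-5,-17,-10,0,0,0,0],[-10,-40,0,0,0,0,0],[-14,-50,0,0,0,0,0],[-14,-50,0,0,0,0,0]]'; python3 -m crank '[[-14,-50,0,0,0,0,0],[-14,-50,0,0,0,0,0],[-10,-37,0,0,0,0,0],[-4,-18,0,0,0,0,0],[0,0,0,0,0,0,0],[0,0,15,0,0,0,0],[0,0,25,0,0,0,0],[0,0,20,0,0,0,0]]';  python3 - <<'E'
from h import *
print(toward((.507,-.262,.221))[0])
E
```

```text
clock: 11.35
tcp_pos: [0.5338, -0.1056, 0.3392]
orientation: [-0.0, 0.218, 0.976, -0.0]
wrist_force: [0.8, -0.6, -0.5]
finger_gap: 0.0002
clock: 12.35
tcp_pos: [0.5068, -0.2596, 0.2778]
orientation: [-0.001, 0.217, 0.976, 0.001]
wrist_force: [0.1, -0.2, -0.7]
finger_gap: 0.0
[-1.3 -2.2 56.8]
```

```bash
python3 -m crank '[[-1,-2,15,0,0,0,0],[0,0,18,0,0,0,0],[0,0,12,0,0,0,0],[0,0,7,0,0,0,0],[0,0,3,0,0,0,0],[0,0,0,0,0,0,0],[0,0,0,0,0,0,0],[0,0,0,0,0,0,0]]'; python3 -m crank '[[0,0,0,0,0,0,0],[0,0,0,0,0,0,0],[0,0,0,0,0,0,0],[0,0,0,0,0,0,0],[0,0,0,0,0,0,0],[0,0,0,0,0,0,0],[0,0,0,0,0,0,0],[0,0,0,0,0,0,0]]';  python3 -m crank '[[0,0,0,0,0,0,0],[0,0,0,0,0,0,0],[0,0,0,0,0,0,0],[0,0,0,0,0,0,0],[0,0,0,0,0,0,0],[0,0,0,0,0,0,0],[0,0,0,0,0,0,0],[0,0,0,0,0,0,0]]'; python3 - <<'E'
from h import *
print(toward((.507,-.262,.221))[0])
cv2.imwrite("pics/s4.png",cv2.resize(read_camera("scene")[190:330,150:350],None,fx=4,fy=4))
cv2.imwrite("pics/t4.png",cv2.resize(read_camera("top")[60:340,100:520],(800,533)))
E
```

```text
clock: 13.35
tcp_pos: [0.507, -0.264, 0.2251]
orientation: [0.0, 0.218, 0.976, -0.0]
wrist_force: [-0.1, -0.7, -0.2]
finger_gap: -0.0001
clock: 14.35
tcp_pos: [0.5069, -0.2639, 0.2247]
orientation: [0.0, 0.218, 0.976, 0.0]
wrist_force: [-0.2, 0.7, 0.3]
finger_gap: 0.0001
clock: 15.35
tcp_pos: [0.5069, -0.2639, 0.2247]
orientation: [0.0, 0.218, 0.976, 0.0]
wrist_force: [-1.2, -0.0, 0.9]
finger_gap: 0.0002
[0.7 1.7 3.7]
```

View pics/s4.png

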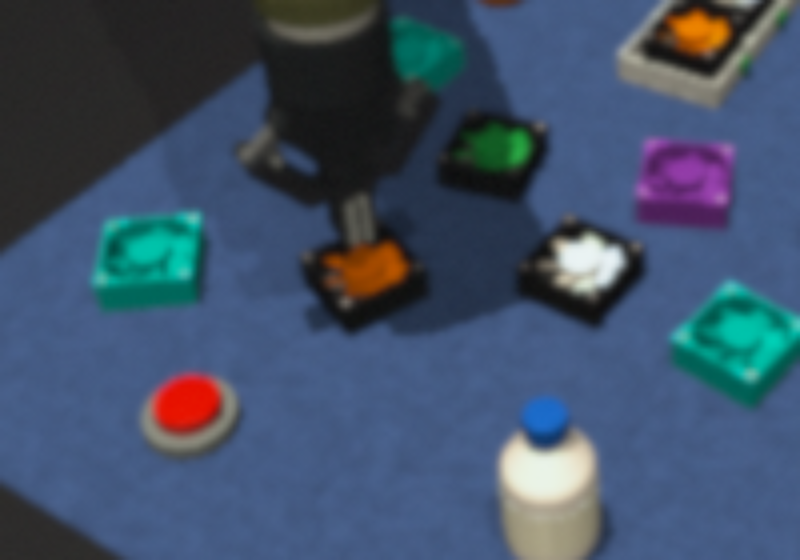

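View pics/t4.png

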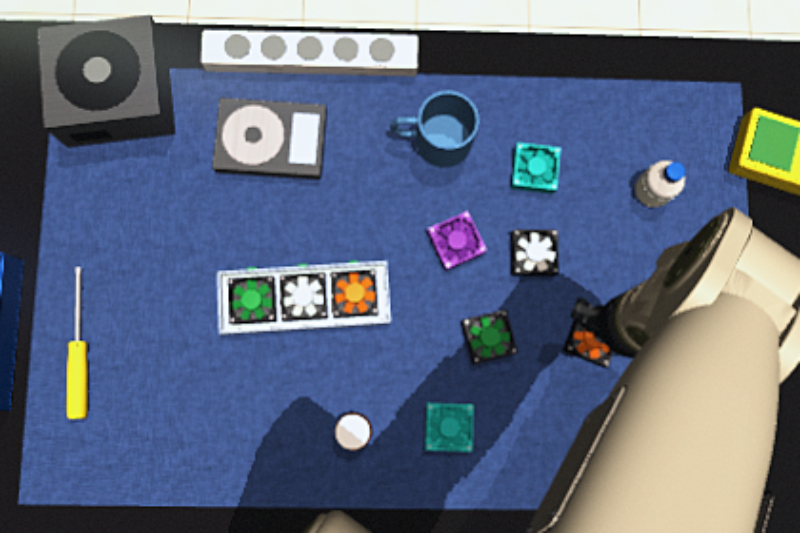

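The fingertips hang over the orange spare: tips at about (360,242) and rotor at (367,268) in the scene crop. The button cap is up at (188,402), and nothing on the bench has moved. I'm handing in.

```bash
python3 -c "
from workcell import *
print(hand_in())"
```

```text
the job is handed in; nothing more can be done
None
```

I pressed the red call button fully down (13 N at the stop against a 5 N spring) and let it come up again. I then held the fingertips about 2 cm above the orange-rotor fan in the tray for just over 2 s. From there I moved high across to the loose orange spare and held over it for over 2 s, staying there while handing in at about 15.5 s.

**Last checks:**
- **Position:** the grasp point was about 3 mm sideways from the measured middle of the spare and about 45 mm above its face, which puts the tips about 27 mm above it.
- **Forces:** the wrist force stayed at noise level during both holds.
- **Bench:** by eye in both cameras, the button was up and nothing had moved.

**One disagreement:** the two cameras differed by about 5 mm in x and y. I used positions close to the top camera's, and the difference is well inside the 22 mm tolerance.

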